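Open the guard and hold the index pin out of the dial

TASK

Lift the clear hinged guard of the indexing fixture by its yellow bar and swing it all the way back onto its stop, gently, without slamming it. Then grip the red knob of the sprung index pin, pull it straight up as far as it goes, so that the pin stands clear of its hole in the dial, and finish while still holding it up there. Leave the guard fully open, and leave the bit holder, the white carton and the felt pen lying round the fixture alone.

Things in the scene. Friction and masses are not known exactly. Their poses are not given: they have to be found in the camera images.
- index_fixture: indexing fixture fixed to the bench: aluminium base plate 200 x 170 x 18 mm with a round steel dial and a blue bracket. Origin: centre of the base plate's underside. x runs from the front edge (grab bar side) to the hinge side, y to the left, z up; it stands turned by up to 0.35 rad about z
- guard (a joint): swing of the clear guard about its level hinge, which runs along the fixture's y axis: 0 = shut (level, over the knob), 1.83 rad = fully open, leaning back against its stop. It begins between 0 and 0.3 rad. Stiff hinge (0.15 N m): the guard (0.12 kg) stays where it is left
- guard_hinge (a point): middle of the guard's hinge axis, at fixture x = 85, y = 0, z = 112 mm
- guard_bar (a point): middle of the guard's yellow grab bar: a round bar 10 mm thick and 84 mm long, parallel to the hinge, 175 mm from the hinge axis in the plane of the panel. The panel's edge lies 41 mm behind the bar (free gap), between two arms 84 mm apart; the panel is 112 mm wide. In the shut position the bar is at fixture x = -90, z = 112 mm with only the base plate below; fully open it is about 281 mm above the bench
- plunger (a joint): lift of the sprung index pin, straight up: 0 = seated in the dial, 0.020 m = pulled fully back against its stop. The pin leaves its hole at 0.010 m. The spring pulls back with 4 N at 0, rising to 8 N at 0.020 m
- knob_grip (a point): middle of the red knob's head, 26 mm in diameter and about 23 mm high; its centre is 89 mm above the bench when seated and rises with the pin. A narrower neck (14 mm) below; the pin passes through a steel bush whose top is 25 mm below this point, on the bracket arm, 29 mm below it. With the guard fully open nothing stands within 65 mm beside the head
- pin_tip (a point): lower end of the index pin (8 mm steel), 63 mm below the middle of the knob's head
- seat_hole (a point): mouth of the pin's seat hole in the dial, fixed, 36 mm above the bench; the hole is 10 mm deep
- bits_mid (a point): bystander: red bit holder, 22 x 85 mm, 38 mm high with its bits, lying beside the fixture's right side (-y); this point is 9 mm above its underside
- carton_mid (a point): bystander: small white carton 48 x 66 x 48 mm beside the fixture's left side (+y); its centre
- felt_pen_mid (a point): bystander: felt pen, 12 x 140 x 12 mm, lying in front of the fixture; its centre

How it is judged:
On the way, in this order (a step that is already met when the one before it is completed fails the run):
1. the guard is swung back onto its stop (value of joint guard above 1.74 rad), for 0.2 s.
2. the index pin is pulled fully back by its knob, guard still open (value of joint plunger above 0.0165 m and value of joint guard above 1.7 rad and contact force between the fingers and plunger above 1 N), for 0.3 s.
At the end, for the whole second after the job is handed in: The program ends with the fingers holding the red knob (more than 1 N), the pin pulled back more than 16.5 of its 20 mm and its tip more than 5 mm above the hole, the guard open beyond 1.7 of 1.83 rad, and the bit holder, carton and felt pen within 20 mm of where they lay (all of step 2 and z of pin_tip in the frame of seat_hole above 0.005 m and distance of each of bits_mid, carton_mid, felt_pen_mid from where it was at the start of the episode below 0.02 m); the arm keeps its last pose, push and grip.
It fails at once if the guard slams: it reaches its stop or its shut position faster than 2 rad/s ((value of joint guard above 1.68 rad and velocity of joint guard above 2 rad/s) or (value of joint guard below 0.15 rad and velocity of joint guard below -2 rad/s)).
It fails at once if a bystander is knocked about (distance of any of bits_mid, carton_mid, felt_pen_mid from where it was at the start of the episode above 0.03 m).
It also fails if it takes over 48 s, if anything falls off the work surface, if the arm or the gripper's body presses on something with over 40 N, if the wrist force passes 120 N, or if a joint passes its speed limit or range.

ROBOT

A 7-joint arm with a two-finger parallel gripper is mounted at the origin on a cart in front of the work surface, level with it; the furniture and walls round the work are solid. World frame = base frame: x ahead of the robot, y to its left, z up, the work surface at z = 0. Lengths are in m, angles in rad, forces in N, time in s.
With the tool pointing down it reaches from about 0.4 to 0.9 m from the base axis. Payload 5.5 kg.
Tool frame: the origin (TCP) lies between the finger pads; the fingertips stand nose_length ahead of it and the grasp point (between the pads) lies 2 mm behind it (nose_length is the distance from the TCP to the fingertips, in m); z points along the fingers, y is the line along which they close (so a half turn about z gives the same grasp; the last joint's range is limited). The gripper opens to 85 mm and grips with 20 to 120 N. Pads are 22 mm wide; open, the fingers measure 114 mm over their backs; the gripper's body (76 mm by 85 mm) begins 54 mm behind the grasp point. The pads swing forward as they close: fully open they stand 13 mm farther back than shut.
Start: joints at [-0.971, 0.501, -0.427, 1.55, 0.221, 1.138, -0.21], TCP at [0.215, 0.613, 0.248] pointing down, gripper open.
Joint ranges: [-2.88, 2.88], [-0.31, 2.03], [-1.54, 1.56], [0.2, 2.42], [-1.41, 4.55], [0.19, 2.02], [-2.57, 2.57]. Speed limits (rad/s): [2.57, 2.57, 3.14, 3.14, 3.14, 3.14, 3.14].

INTERFACE

Orientations are given as a unit quaternion [x, y, z, w].
In Python, from cell import observe, read_camera, close_job, nose_length gives the robot as it stands.
- The arm moves only by the tool carry_out, never from a script. Its argument "commands" is one flat list of numbers, 5 for each row, row after row: the closure, from 0 (fully open) to 1 (shut), then the shift along the world's x, y, z in mm, then the turn about the world's z in degrees. In form: [claw, dx, dy, dz, turn, claw, dx, dy, dz, turn, ...]. A call has exactly 10 rows; each row is the pose to reach, as a shift and turn from the pose commanded when the call began; what a row does not reach only later rows make up. A row lasts 1/8 s, in which the tool goes at most 62.5 mm and 10.7 degrees, less where a joint would pass 70% of its speed; a pose out of reach is approached as far as the arm can. A call with a gripper value outside its range is refused whole. The fingers move at their own pace and stop on an object; the grip force is fixed at half the most. Time passes only in rows, so rows that repeat a pose let the fingers close, or fill a call up. It gives the time, the measured TCP pose, the force, the opening and the grip force at its end, in the units of the state.
- observe(): the state, without advancing time (a new reading comes with each control period).
- read_camera(name): name is "scene" or "top"; returns a dict with "img" (420x560x3 uint8, blue, green, red), "K" (3x3 intrinsics, pixels), "extrinsics" (4x4, takes a point from camera to world coordinates). Camera axes: x right, y up, looking along -z (the intrinsics and any distortion apply to the point x, -y, -z); pixel columns grow to the right and rows downward; lengths in m; the calibration is good to about 2 mm. A picture is of the moment at which its call begins. There is no depth.
- close_job(): hands the job in; it is judged then, once.
The state is a dict: "time": time; "joints": joint angles; "joint_vel": joint speeds; "effort": joint torques, N m; "ee_pos": TCP position; "tool_rot": TCP orientation; "contact_force": force on the tool from outside, world axes, zero at the start; "moment": the same for the moment, N m; "grip_width": finger opening in m; "grip_force": force on a finger pad.
Only numpy, scipy, OpenCV 4.12 (cv2) and the standard library are available. Lean on these libraries where they do the work, as an engineer would, in place of code of your own. Each camera call takes 0.05 s, during which the arm holds its last target. There are 200 camera calls.

## Working session

There is one attempt and no reset: what is moved stays moved. The work goes in short steps, Python scripts to look and compute and a tool call to move; the robot and the scene stay as the last step left them, time stands still between calls to the robot, and variables do not carry over. Pictures are saved under pics/ and viewed, at most 10 in all, crops included, and the job is handed in when it is done.

Besides the shell and the picture viewer there is one more tool, called after "Call:" as name(argument=value, ...) on one line, values as JSON. carry_out: Moves the arm, as the interface text tells. Its arguments: {"type":"object","properties":{"commands":{"type":"array"}},"required":["commands"]}

```bash
mkdir -p pics; ls; cat > /dev/null; python3 - <<'E'
from cell import *
import cv2
print(observe(), nose_length if not callable(nose_length) else nose_length())
for n in("scene","top"):
    r=read_camera(n);cv2.imwrite(f"pics/{n}0.png",r["img"]);print(n,r["K"],r["extrinsics"],[k for k in r])
E
```

```text
pics
{'time': 0.0, 'joints': array([-0.97077694,  0.5018158 , -0.42677177,  1.55147055,  0.22079686,
        1.13828549, -0.21028654]), 'joint_vel': array([ 0.00075491,  0.00084221,  0.00178631, -0.00064796,  0.00038653,
        0.0007947 ,  0.00097549]), 'effort': array([-8.02353152e-04, -5.69504607e+01, -5.81697822e+00, -2.80949324e+01,
        1.04395155e-02,  1.19000359e-02,  1.51800172e-07]), 'ee_pos': array([0.2146496 , 0.61283135, 0.24726913]), 'tool_rot': array([ 1.67588040e-01,  9.85856644e-01, -9.44532318e-04, -1.87069782e-04]), 'contact_force': array([ 0.66258652, -0.46886402,  0.58513806]), 'moment': array([-0.02188254,  0.0229083 ,  0.03022853]), 'grip_force': 0.0, 'grip_width': 0.0852029217427649} 0.017
scene [[425.42469507   0.         277.44535064]
 [  0.         425.42469507 210.61914174]
 [  0.           0.           1.        ]] [[ 0.67137059  0.52202714 -0.52606957  0.08254175]
 [-0.74086031  0.49158401 -0.4576802  -0.45012036]
 [ 0.0196859   0.6970171   0.71678423  0.73582207]
 [ 0.          0.          0.          1.        ]] ['img', 'K', 'extrinsics']
top [[387.43026057   0.         278.05283696]
 [  0.         387.43026057 211.45924761]
 [  0.           0.           1.        ]] [[ 0.02018213  0.99489376 -0.09888923  0.4541381 ]
 [-0.99961537  0.02196127  0.01693576 -0.05326245]
 [ 0.01902102  0.09850939  0.99495432  0.94476183]
 [ 0.          0.          0.          1.        ]] ['img', 'K', 'extrinsics']
```

View pics/scene0.png

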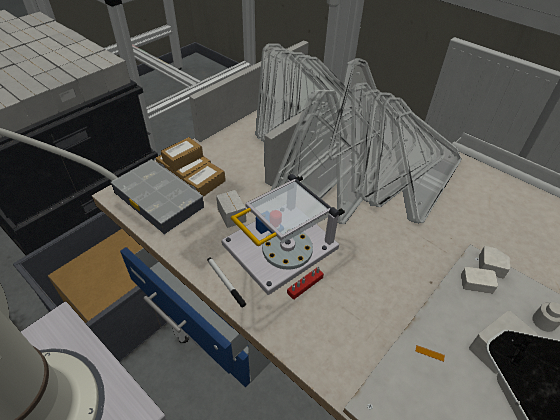

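View pics/top0.png

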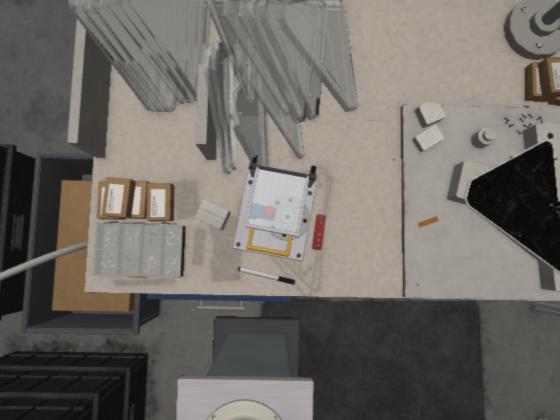

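The scene view shows the fixture around (285,235), with the yellow bar at its left-front near (250,228) and the red knob under the guard near (275,216). In the top view the fixture is around (275,212), bar near (270,252), pen (266,275), carton (212,214) and bit holder (319,232). I'll look closer.

```bash
python3 - <<'E'
import cv2,numpy as np
a=cv2.imread("pics/scene0.png")[165:305,205:365];b=cv2.imread("pics/top0.png")[150:290,185:345]
o=np.hstack([cv2.resize(x,None,fx=2.5*1,fy=2.5*1,interpolation=cv2.INTER_CUBIC) for x in(a,b)])
cv2.imwrite("pics/crop0.png",o);print(o.shape)
for n in("scene","top"):
    im=cv2.imread(f"pics/{n}0.png");h=cv2.cvtColor(im,cv2.COLOR_BGR2HSV)
    for c,lo,hi in(("yel",(18,150,120),(32,255,255)),("red",(0,90,60),(6,255,255)),("red2",(172,70,60),(180,255,255))):
        m=cv2.inRange(h,lo,hi)
        k,l,s,ce=cv2.connectedComponentsWithStats(m)
        print(n,c,[(s[i].tolist(),ce[i].round(1).tolist()) for i in range(1,k) if s[i,4]>12])
E
```

```text
(350, 800, 3)
scene yel [([197, 165, 12, 7, 13], [202.6, 167.5]), ([231, 208, 45, 36, 231], [249.8, 227.9]), ([416, 346, 28, 14, 139], [429.8, 352.9])]
scene red [([287, 267, 37, 32, 361], [305.1, 282.8])]
scene red2 []
top yel [([247, 229, 45, 27, 204], [268.4, 246.8])]
top red [([313, 214, 13, 36, 295], [318.6, 231.4])]
top red2 []
```

View pics/crop0.png

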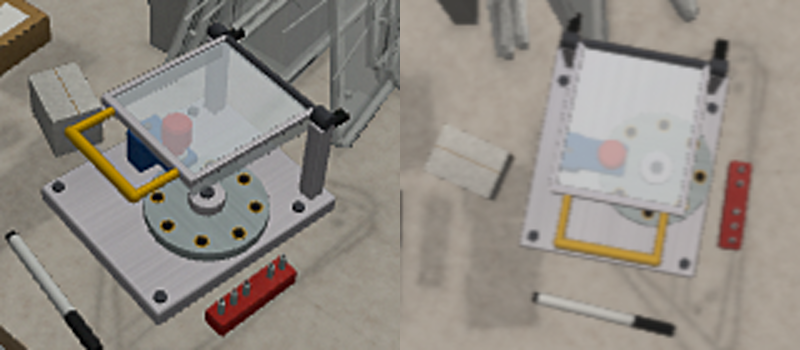

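The crop shows the bar ends at scene px (234,216)/(260,242) and top px (249,247)/(289,254), and the knob under the clear panel at scene (276,218), top (270,211). The base plate screws are clear too. Next I triangulate.

```bash
cat > h.py <<'E'
import numpy as np,cv2
K={"scene":np.array([[425.4247,0,277.4453],[0,425.4247,210.6191],[0,0,1]]),"top":np.array([[387.4303,0,278.0528],[0,387.4303,211.4592],[0,0,1]])}
E={"scene":np.array([[0.67137059,0.52202714,-0.52606957,0.08254175],[-0.74086031,0.49158401,-0.4576802,-0.45012036],[0.0196859,0.6970171,0.71678423,0.73582207],[0,0,0,1]]),
"top":np.array([[0.02018213,0.99489376,-0.09888923,0.4541381],[-0.99961537,0.02196127,0.01693576,-0.05326245],[0.01902102,0.09850939,0.99495432,0.94476183],[0,0,0,1]])}
F=np.diag([1.,-1,-1,1])
P={n:K[n]@(np.linalg.inv(E[n]@F))[:3] for n in K}
def tri(s,t):
    X=cv2.triangulatePoints(P["scene"],P["top"],np.array(s,float).reshape(2,1),np.array(t,float).reshape(2,1))[:,0];return X[:3]/X[3]
def plane(n,p,z):
    d=E[n][:3,:3]@F[:3,:3]@np.linalg.inv(K[n])@[*p,1];o=E[n][:3,3];return o+d*(z-o[2])/d[2]
def proj(n,X):
    q=P[n]@[*X,1];return q[:2]/q[2]
E
python3 - <<'E'
from h import *
np.set_printoptions(precision=4,suppress=True)
S=lambda x,y:(x/2.5+205-.3,y/2.5+165-.3)
T=lambda x,y:((x-400)/2.5+185-.3,y/2.5+150-.3)
L=tri(S(72,128),T(560,243));R=tri(S(137,193),T(659,260));print("bar",L,R,(L+R)/2,np.linalg.norm(L-R))
print("knob",tri(S(177,133),T(612,153)),plane("top",T(612,153),.089),plane("scene",S(177,133),.089))
sc=[T(563,80),T(533,236),T(712,107),T(684,264)]
q=np.array([plane("top",p,.021) for p in sc]);print("screws top",q,q.mean(0))
print("screws scene",[plane("scene",S(*p),.021) for p in((58,187),(160,297),(297,199))])
d=(q[0]-q[1]+q[2]-q[3]);a=np.arctan2(d[1],d[0]);e=q[0]-q[2]+q[1]-q[3];print("yaw",a,np.arctan2(-e[0],e[1]))
for n,p in(("pen",T(603,313)),):print(n,plane("top",p,.006))
print("penends",plane("top",T(535,297),.006),plane("top",T(673,328),.006))
c=q.mean(0);
for yaw in(a,):
    R2=np.array([[np.cos(yaw),-np.sin(yaw)],[np.sin(yaw),np.cos(yaw)]])
    h=np.r_[c[:2]+R2@[.085,0],.112];print("hinge",h)
    v=(L+R)/2-h;v2=R2.T@v[:2];print("bar in fixture",v2,v[2],"theta",np.arctan2(v[2],-v2[0]),np.hypot(v2[0],v[2]))
E
```

```text
bar [ 0.4596 -0.0073  0.1262] [ 0.4469 -0.0907  0.1257] [ 0.4533 -0.049   0.1259] 0.08436274073190451
knob [ 0.5396 -0.0484  0.0884] [ 0.54   -0.0488  0.089 ] [ 0.5388 -0.0484  0.089 ]
screws top [[ 0.6166  0.0004  0.021 ]
 [ 0.4661  0.0247  0.021 ]
 [ 0.5936 -0.1439  0.021 ]
 [ 0.4425 -0.1191  0.021 ]] [ 0.5297 -0.0595  0.021 ]
screws scene [array([0.4672, 0.0261, 0.021 ]), array([ 0.4438, -0.118 ,  0.021 ]), array([ 0.6001, -0.1358,  0.021 ])]
yaw -0.16142231090663572 -0.16012943753629735
pen [ 0.3941 -0.0432  0.006 ]
penends [0.4081 0.0223 0.006 ] [ 0.3812 -0.1106  0.006 ]
hinge [ 0.6136 -0.0732  0.112 ]
bar in fixture [-0.1621 -0.0019] 0.013946192697635931 theta 0.08582193246277395 0.16270115237724955
```

```bash
python3 - <<'E'
from h import *
np.set_printoptions(precision=4,suppress=True)
S=lambda x,y:(x/2.5+205-.3,y/2.5+165-.3)
T=lambda x,y:((x-400)/2.5+185-.3,y/2.5+150-.3)
a=-.161;R2=np.array([[np.cos(a),-np.sin(a)],[np.sin(a),np.cos(a)]])
c=np.array([.5297,-.0595]);f=lambda p:R2.T@(p[:2]-c)
print("corners",f(plane("top",T(522,247),.018)),f(plane("top",T(693,275),.018)),f(plane("scene",S(160,320),.0)),f(plane("scene",S(42,190),.018)))
for p in((590,44),(700,61)):print("hinge top",f(plane("top",T(*p),.112)))
for p in((225,38),(318,117)):print("hinge sc",f(plane("scene",S(*p),.112)))
print(f(np.array([.4533,-.049])),f(np.array([.5396,-.0484])))
E
```

```text
corners [-0.0884  0.0814] [-0.0852 -0.0833] [-0.0801 -0.0778] [-0.0871  0.0824]
hinge top [0.0968 0.048 ]
hinge top [ 0.0996 -0.0491]
hinge sc [0.0984 0.0599]
hinge sc [ 0.0963 -0.0606]
[-0.0771 -0.0019] [0.008  0.0125]
```

Call:
carry_out(commands=[0,18,-50,0,-7,0,36,-100,0,-14,0.2,54,-150,0,-21,0.4,74,-206,0,-29,0.6,94,-262,0,-37,0.6,116,-322,0,-46,0.6,138,-382,0,-55,0.6,160,-442,0,-64,0.6,180,-500,0,-72,0.6,200,-550,0,-80])

```text
time: 1.35
ee_pos: [0.4149, 0.0613, 0.2484]
tool_rot: [0.764, 0.646, 0.0, 0.0]
contact_force: [1.4, 0.1, 0.8]
grip_width: 0.0341
grip_force: 0.0
```

Call:
carry_out(commands=[0.6,16,-45,0,0,0.6,32,-90,0,0,0.6,38,-110,-10,0,0.6,38,-110,-40,0,0.6,38,-110,-70,0,0.6,38,-110,-95,0,0.6,38,-110,-110,0,0.6,38,-110,-120,0,0.6,38,-110,-124,0,0.6,38,-110,-124,0])

```text
time: 2.6
ee_pos: [0.4531, -0.0465, 0.1246]
tool_rot: [0.762, 0.648, 0.0, 0.0]
contact_force: [0.6, -0.1, -0.1]
grip_width: 0.0341
grip_force: 0.0
```

```bash
python3 - <<'E'
from cell import *
import cv2,numpy as np
a=read_camera("scene")["img"][140:280,190:350];b=read_camera("top")["img"][150:290,185:345]
cv2.imwrite("pics/c1.png",np.hstack([cv2.resize(x,None,fx=2.5,fy=2.5,interpolation=cv2.INTER_CUBIC) for x in(a,b)]))
E
```

```text
(no output)
```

View pics/c1.png

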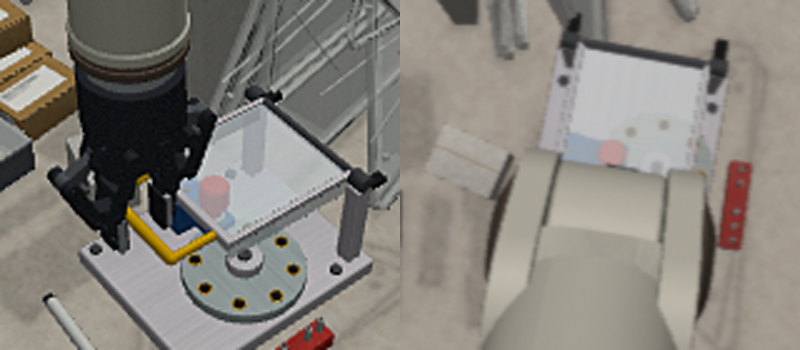

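The picture shows the two fingers straddling the yellow bar (bar near scene crop (150,225)), with one finger inside the gap. I'll close on it.

Call:
carry_out(commands=[0.8,0,0,0,0,1,0,0,0,0,1,0,0,0,0,1,0,0,0,0,1,0,0,0,0,1,0,0,0,0,1,0,0,4,0,1,0,0,8,0,1,0,0,12,0,1,0,0,16,0])

```text
time: 3.95
ee_pos: [0.4539, -0.0466, 0.1409]
tool_rot: [0.762, 0.647, 0.001, 0.001]
contact_force: [6.8, -0.7, -3.1]
grip_width: 0.0074
grip_force: 58.4
```

Call:
carry_out(commands=[1,1,0,4,0,1,3,-1,13,0,1,5,-1,22,0,1,8,-1,30,0,1,11,-2,38,0,1,15,-2,46,0,1,19,-3,54,0,1,23,-4,61,0,1,28,-4,69,0,1,33,-5,76,0])

```text
time: 5.2
ee_pos: [0.4798, -0.0508, 0.2151]
tool_rot: [0.762, 0.647, -0.005, -0.005]
contact_force: [-16.2, 4.3, 7.4]
grip_width: 0.0075
grip_force: 58.8
```

Call:
carry_out(commands=[1,0,0,6,0,1,3,0,12,0,1,9,-1,19,0,1,14,-2,26,0,1,20,-3,32,0,1,26,-4,38,0,1,33,-5,44,0,1,40,-6,49,0,1,47,-8,54,0,1,47,-8,54,0])

```text
time: 6.45
ee_pos: [0.5341, -0.0596, 0.2723]
tool_rot: [0.762, 0.647, 0.001, 0.001]
contact_force: [-6.6, 0.0, 9.2]
grip_width: 0.0071
grip_force: 59.1
```

```bash
python3 - <<'E'
from cell import *
import cv2,numpy as np
a=read_camera("scene")["img"][100:280,180:380]
cv2.imwrite("pics/c2.png",cv2.resize(a,None,fx=3,fy=3,interpolation=cv2.INTER_CUBIC))
E
```

```text
(no output)
```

View pics/c2.png

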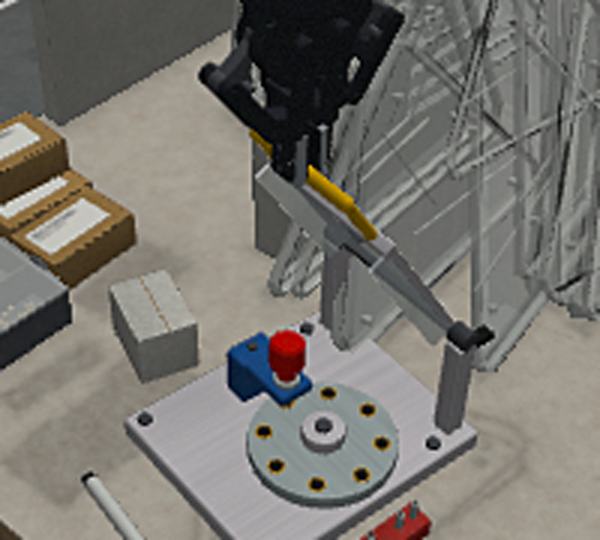

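The picture shows the guard about 60° open, still held by the bar (bar ends at crop (258,135) and (373,232)). The red knob is clear at (287,355).

```bash
python3 - <<'E'
from h import *
H=np.array([.6261,-.0757,.112]);u=np.array([.987,-.160,0]);v=np.array([.160,.987,0])
for p,off in(((373,232),-.042),((258,135),.042),((316,184),0)):
    px=(180+p[0]/3-.3,100+p[1]/3-.3)
    a=plane("scene",px,.1);b=plane("scene",px,.3);f=lambda X:(X-H)@v-off
    t=f(a)/(f(a)-f(b));X=a+t*(b-a);d=X-H;print(X.round(4),"u",(d@u).round(4),"z",d[2].round(4),np.hypot(d@u,d[2]).round(4),np.arctan2(d[2],-(d@u)).round(3))
E
```

```text
[ 0.5487 -0.1057  0.2305] u -0.0716 z 0.1185 0.1385 1.027
[ 0.54   -0.0192  0.2621] u -0.094 z 0.1501 0.1771 1.011
[ 0.5451 -0.0626  0.2452] u -0.082 z 0.1332 0.1565 1.019
```

Call:
carry_out(commands=[0.9,0,0,0,0,0.8,0,0,0,0,0.72,0,0,0,0,0.72,0,0,0,0,0.72,0,0,-3,0,0.72,0,0,-6,0,0.72,0,0,-9,0,0.72,0,0,-9,0,0.72,0,0,-9,0,0.72,0,0,-9,0])

```text
time: 7.75
ee_pos: [0.5329, -0.0595, 0.2614]
tool_rot: [0.762, 0.647, 0.0, 0.0]
contact_force: [-0.3, 0.9, 0.0]
grip_width: 0.0238
grip_force: 0.0
```

Call:
carry_out(commands=[0.72,8,-1,1,0,0.72,18,-3,5,0,0.72,29,-5,11,0,0.72,39,-6,15,0,0.72,50,-8,19,0,0.72,61,-10,22,0,0.72,72,-12,24,0,0.72,83,-13,25,0,0.72,93,-15,26,0,0.72,101,-16,27,0])

```text
time: 9.0
ee_pos: [0.6342, -0.0756, 0.2879]
tool_rot: [0.762, 0.647, -0.0, -0.0]
contact_force: [-0.6, -0.4, -0.4]
grip_width: 0.0237
grip_force: 0.4
```

Call:
carry_out(commands=[0.72,6,-1,0,0,0.72,12,-2,-1,0,0.72,18,-3,-1,0,0.72,24,-4,-2,0,0.72,29,-5,-3,0,0.72,33,-5,-4,0,0.72,36,-6,-4,0,0.72,39,-6,-5,0,0.72,42,-7,-5,0,0.72,45,-7,-6,0])

```text
time: 10.25
ee_pos: [0.6773, -0.0826, 0.2825]
tool_rot: [0.762, 0.647, -0.001, -0.001]
contact_force: [-10.9, 0.9, 7.8]
grip_width: 0.0239
grip_force: 5.8
```

```bash
python3 - <<'E'
from cell import *
import cv2,numpy as np
a=read_camera("scene")["img"][80:260,200:400]
cv2.imwrite("pics/c3.png",cv2.resize(a,None,fx=3,fy=3,interpolation=cv2.INTER_CUBIC))
E
```

```text
(no output)
```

View pics/c3.png

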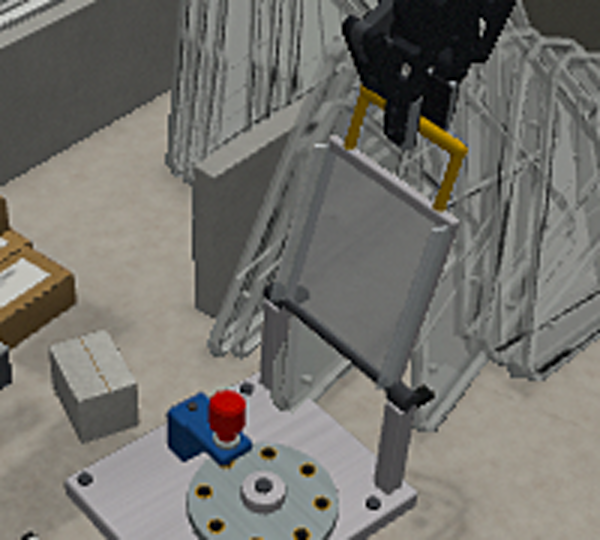

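The picture shows the guard leaning back on its stop, with the bar ends near crop (368,95) and (462,148). The push force has risen to 11 N. I'll hold there a little, centre the fingers and rise clear.

Call:
carry_out(commands=[0.72,2,0,0,0,0.72,3,0,0,0,0.72,3,0,0,0,0.72,3,0,0,0,0.72,-1,0,0,0,0.72,-5,1,0,0,0.72,-8,1,2,0,0.72,-8,1,15,0,0.72,-8,1,40,0,0.72,-8,1,70,0])

```text
time: 11.55
ee_pos: [0.6709, -0.0815, 0.3536]
tool_rot: [0.762, 0.647, 0.0, 0.0]
contact_force: [-0.3, -0.1, 0.6]
grip_width: 0.0241
grip_force: 0.0
```

Call:
carry_out(commands=[0.72,-20,5,0,0,0.72,-45,11,0,0,0.6,-75,19,0,0,0.4,-105,27,0,0,0.2,-131,33,0,0,0.2,-131,33,0,0,0.2,-131,33,-30,0,0.2,-131,33,-60,0,0.2,-131,33,-90,0,0.2,-131,33,-110,0])

```text
time: 12.8
ee_pos: [0.5406, -0.0488, 0.2414]
tool_rot: [0.762, 0.647, -0.0, 0.0]
contact_force: [0.4, -0.3, 0.0]
grip_width: 0.068
grip_force: 0.0
```

```bash
python3 - <<'E'
from cell import *
from h import *
np.set_printoptions(precision=4,suppress=True)
im=read_camera("scene")["img"]
cv2.imwrite("pics/c4.png",cv2.resize(im[80:260,200:400],None,fx=3,fy=3,interpolation=cv2.INTER_CUBIC))
h=cv2.cvtColor(im,cv2.COLOR_BGR2HSV);m=cv2.inRange(h,(0,150,60),(8,255,255))|cv2.inRange(h,(172,150,60),(180,255,255))
k,l,s,ce=cv2.connectedComponentsWithStats(m)
for i in range(1,k):
    if s[i,4]>20: print(s[i],ce[i],plane("scene",s[i,:2]+(s[i,2:4]-1)/2,.089),plane("scene",ce[i],.089))
E
```

```text
[270 210  12  17 161] [275.1366 217.6832] [ 0.5386 -0.0486  0.089 ] [ 0.5387 -0.0474  0.089 ]
[288 268  35  31 351] [304.8946 283.5613] [ 0.4553 -0.1973  0.089 ] [ 0.4543 -0.1979  0.089 ]
```

View pics/c4.png

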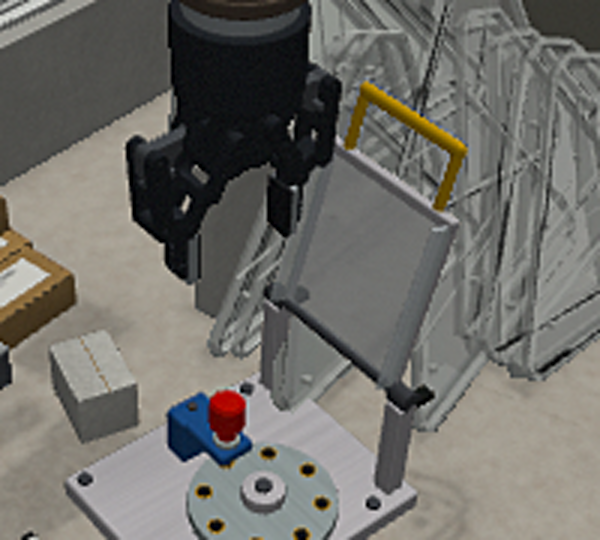

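The picture shows the guard still open and the gripper above the knob, whose centre is at scene px (275,218), so world (0.539, -0.048). I'll descend.

Call:
carry_out(commands=[0.2,-1,0,-30,0,0.2,-1,0,-60,0,0.2,-1,0,-90,0,0.2,-1,0,-115,0,0.2,-1,0,-135,0,0.2,-1,0,-146,0,0.2,-1,0,-152,0,0.2,-1,0,-153,0,0.2,-1,0,-153,0,0.2,-1,0,-153,0])

```text
time: 14.1
ee_pos: [0.5392, -0.0485, 0.0899]
tool_rot: [0.762, 0.648, 0.0, 0.0]
contact_force: [0.3, -0.7, -0.1]
grip_width: 0.0682
grip_force: 0.0
```

Call:
carry_out(commands=[0.4,0,0,0,0,0.6,0,0,0,0,0.8,0,0,0,0,1,0,0,0,0,1,0,0,0,0,1,0,0,0,0,1,0,0,0,0,1,0,0,0,0,1,0,0,0,0,1,0,0,0,0])

```text
time: 15.35
ee_pos: [0.5387, -0.0485, 0.0897]
tool_rot: [0.762, 0.647, 0.0, -0.0]
contact_force: [-1.4, 0.9, 5.5]
grip_width: 0.0246
grip_force: 58.8
```

Call:
carry_out(commands=[1,0,0,3,0,1,0,0,6,0,1,0,0,9,0,1,0,0,12,0,1,0,0,15,0,1,0,0,17,0,1,0,0,19,0,1,0,0,20,0,1,0,0,21,0,1,0,0,21,0])

```text
time: 16.6
ee_pos: [0.5386, -0.0485, 0.1099]
tool_rot: [0.762, 0.647, -0.0, -0.0]
contact_force: [3.3, 0.2, -14.5]
grip_width: 0.0234
grip_force: 60.1
```

```bash
python3 - <<'E'
from cell import *
import cv2
im=read_camera("scene")["img"];s=observe();print(s["ee_pos"],s["contact_force"],s["grip_force"],s["grip_width"])
cv2.imwrite("pics/c5.png",cv2.resize(im[120:300,200:400],None,fx=3,fy=3,interpolation=cv2.INTER_CUBIC))
E
```

```text
[ 0.53861814 -0.048461    0.10986987] [  4.263938     0.53492132 -14.53827083] 60.03990923753008 0.02392672192055075
```

View pics/c5.png

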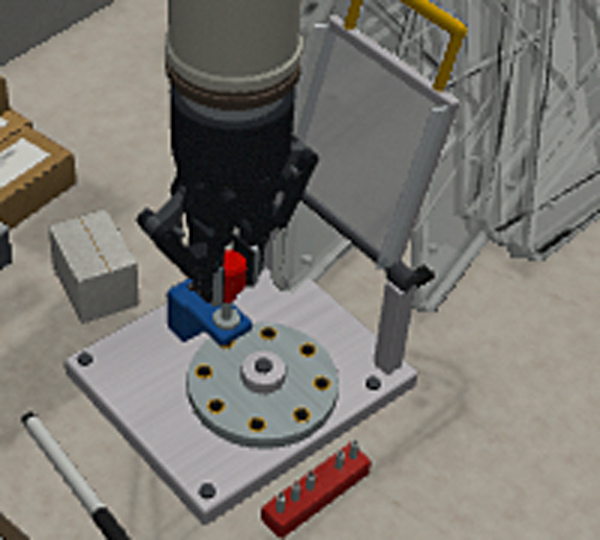

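The picture shows the red knob held clear of the bush (crop (233,275), neck visible below it), with the guard open and the bystanders in place. I'll hold once more to check for creep, then hand in.

Call:
carry_out(commands=[1,0,0,0,0,1,0,0,0,0,1,0,0,0,0,1,0,0,0,0,1,0,0,0,0,1,0,0,0,0,1,0,0,0,0,1,0,0,0,0,1,0,0,0,0,1,0,0,0,0])

```text
time: 17.9
ee_pos: [0.5386, -0.0485, 0.1099]
tool_rot: [0.762, 0.648, -0.0, -0.0]
contact_force: [4.2, 0.3, -19.1]
grip_width: 0.0242
grip_force: 59.7
```

```bash
python3 - <<'E'
from cell import *
from h import *
im=read_camera("scene")["img"]
h=cv2.cvtColor(im,cv2.COLOR_BGR2HSV);m=cv2.inRange(h,(0,150,60),(8,255,255))|cv2.inRange(h,(172,150,60),(180,255,255))
k,l,s,ce=cv2.connectedComponentsWithStats(m);print([s[i].tolist() for i in range(1,k) if s[i,4]>15])
for z in(.089,.109):print(proj("scene",(.539,-.0485,z)),proj("scene",(.539,-.0485,z-.0115)))
E
```

```text
[[274, 203, 9, 18, 104], [288, 268, 35, 31, 351]]
[275.61183024 217.87218613] [275.52118936 221.61210911]
[275.77354244 211.19979747] [275.67991523 215.0629391 ]
```

```bash
python3 -c "
from cell import *
print(close_job())"
```

```text
the job is handed in; nothing more can be done
None
```

The job is handed in at about 18 s: the guard is fully open on its stop, and the gripper is still holding the red knob, raised about 20 mm by the last picture and wrist reading. The bit holder, carton and felt pen were not touched; no verdict came back from the hand-in.

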